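# Tare the kitchen scale with the cup

### The job

Stand the empty white cup upright in the middle of the kitchen scale's steel platform, setting it down gently, let go, and then roll the scale's ribbed thumbwheel with a light fingertip until the dial's broad zero line lies under the needle, so that the cup's weight is tared out. Do not press hard on the wheel or the scale and do not load the platform past the scale's one kilogram; leave the tin, the sauce bottle and the salt shaker where they stand.

Things in the scene. Friction and masses are not known exactly. Their poses are not given: they have to be found in the camera images.
- cup: Empty straight-sided white ceramic cup without a handle, 61 mm outside diameter, 62 mm tall, wall 4 mm, open at the top; 0.12 to 0.26 kg. Stands loose on the worktop. Origin: centre of its underside, z up.
- scale: Mechanical kitchen scale, white plastic, does not slide; 250 mm long (its x) by 190 mm wide (its y). Origin: centre of its footprint on the worktop, z up; its x runs from its front edge (dial and thumbwheel) to its rear (platform). The front panel (x from -125 to -5 mm) is flat, top 56 mm above the worktop, with a flush clear window 96 mm square, centred at x -66, y +34 mm, over the dial, and a slot for the thumbwheel at x -66, y -60 mm. The platform fills the rear half.
- platform_mid (a point): Middle of the platform's top face: a flat steel plate 122 mm (scale x) by 180 mm (scale y), 5 mm thick, centred at x +62, y 0 mm of the scale, top 70 mm above the worktop when empty. It sinks 1.2 mm for each 100 g.
- platform (a joint): How far the platform has sunk, m: 0 empty, 0.012 at 1 kg (full load), stop at 0.0145; spring 818 N/m.
- needle (a joint): Angle of the dark needle, rad, clockwise seen from above; 0 with the platform empty (needle then points along the scale's +x), 2 pi at 1 kg (0.628 rad for each 100 g).
- dial (a joint): Angle of the white dial disc under the needle, rad, clockwise seen from above; at 0 its zero line points along the scale's +x. The needle stands on the zero line when joint dial = joint needle. The thumbwheel turns it: dial = 0.5 x thumbwheel.
- thumbwheel (a joint): Angle of the thumbwheel, rad. Ribbed black rubber wheel, 40 mm diameter, 9 mm wide, axis along the scale's y, standing up through the slot; grows as its top is rolled towards the scale's +x (towards the platform), which turns the dial clockwise; 1 rad is 20 mm of rim. Stiff to turn: about 4.5 N at the rim, and it stays where it is left. Turns freely either way well beyond what is needed.
- slot (a point): Centre of the thumbwheel's slot (44 mm along scale x, 13 mm wide) at the panel's top face. The wheel's top stands straight above it, 3.5 to 9.5 mm over the panel, differing from scale to scale. Leaf-sprung: gives about 1 mm for each 10 N of downward push, at most 3 mm. 6 to 10 N of push lets a fingertip carry it round, a mere touch slips; over 14 N on it or any part of the scale is too hard.
- dial_zero (a point): Point on the dial's zero line, 38 mm from the dial's centre. The zero line is the one broad black bar, 18 mm long and 5.6 mm wide; the 39 other graduations, one for each 25 g (0.157 rad), are thin lines 6 to 10 mm long.
- needle_tip (a point): Point near the tip of the needle, 38 mm from the same centre; the needle is a dark bar 2 mm wide with a short tail, its long end is the tip.
- tin: Bystander: food tin with a paper band, 73 mm diameter, 85 mm tall. Origin: centre of its underside.
- sauce: Bystander: yellow sauce bottle with a red cap, 56 mm diameter, 155 mm tall. Origin: centre of its underside.
- shaker: Bystander: glass salt shaker with a steel top, 42 mm diameter, 79 mm tall. Origin: centre of its underside.

How it is judged:
On the way, in this order (a step that is already met when the one before it is completed fails the run):
1. the cup stands upright in the middle of the platform, let go (horizontal distance between cup and platform_mid below 0.025 m and angle between cup's own z axis and vertical below 0.06 rad and distance between cup and platform_mid below 0.027 m and contact force between cup and scale above 0.5 N and contact force between the fingers and cup below 0.05 N and linear speed of cup below 0.02 m/s), for 0.3 s.
2. with the cup there, the zero line has been rolled under the needle (all of step 1 and horizontal distance between needle_tip and dial_zero below 0.003 m), for 0.2 s.
At the end, for the whole second after the job is handed in: The cup stands upright (within 0.06 rad), released and at rest, on the platform within 25 mm of its middle, and the zero line is under the needle: the two marked points, 38 mm from the dial's centre, are within 3 mm of each other (half a graduation, about 0.08 rad), the thumbwheel at rest (all of step 2 and velocity of joint thumbwheel between -0.05 and 0.05 rad/s); the robot touches nothing.
It fails at once if the fingers press on the thumbwheel or any other part of the scale with more than 14 N (contact force between the fingers and scale above 14 N).
It fails at once if the rest of the arm pushes on the scale with more than 14 N (contact force between the arm and scale above 14 N).
It fails at once if the platform is loaded past the scale's one kilogram (sunk over 12.5 mm) (value of joint platform above 0.0125 m).
It fails at once if the cup is tipped over (more than 0.6 rad) (angle between cup's own z axis and vertical above 0.6 rad).
It fails at once if the tin, the sauce bottle or the salt shaker is moved more than 20 mm or tipped (distance of any of tin, sauce, shaker from where it was at the start of the episode above 0.02 m or angle between any of tin, sauce, shaker's own z axis and vertical above 0.3 rad).
It also fails if it takes over 67 s, if anything falls off the work surface, if the arm or the gripper's body presses on something with over 40 N, if the wrist force passes 120 N, or if a joint passes its speed limit or range.

### The arm

A 6-joint arm with a two-finger parallel gripper is mounted at the origin on the work surface. World frame = base frame: x ahead of the robot, y to its left, z up, the work surface at z = 0. Lengths are in m, angles in rad, forces in N, time in s.
With the tool pointing down it reaches from about 0.25 to 0.775 m from the base axis. Payload 4 kg.
Tool frame: the origin (TCP) lies midway between the tips of the shut fingers; the grasp point (between the pads) lies grip_point_offset behind it (grip_point_offset is the distance from the TCP to the grasp point, in m); z points along the fingers, y is the line along which they close (so a half turn about z gives the same grasp; the last joint's range is limited). The gripper opens to 94 mm and grips with 3 to 60 N. Pads are 16 mm wide; open, the fingers measure 119 mm over their backs; the gripper's body (75 mm by 177 mm) begins 78 mm behind the grasp point.
Start: joints at [-1.259, 0.087, 1.371, -0, 1.684, -0.103], TCP at [0.222, -0.503, 0.206] pointing down, gripper open.
Joint ranges: [-3.1, 3.1], [-0.76, 2.03], [0.27, 2.55], [-1.08, 4.22], [0.17, 2.65], [-2.57, 2.57]. Speed limits (rad/s): [2.79, 2.79, 3.14, 3.14, 3.14, 3.14].

### API

Orientations are given as [roll, pitch, yaw] about the fixed x, y, z axes, in that order (R = Rz(yaw) Ry(pitch) Rx(roll)).
In Python, from bench import * gives the robot as it stands. The module is installed in compiled form; this text tells all that it offers.
- The arm moves only by the tool apply_moves, never from a script. Its argument "commands" is a list of rows, each a list of 7 numbers: the turn, a rotation vector about the world's x, y, z in rad, then the shift along the world's x, y, z in m, then the opening in per cent of the stroke, from 0 (shut) to 100 (fully open). In form: [[ax, ay, az, x, y, z, jaw], ...]. A call has exactly 5 rows; each row is the pose to reach, as a shift and turn from the pose commanded when the call began; what a row does not reach only later rows make up. A row lasts 1/10 s, in which the tool goes at most 50 mm and 8.59 degrees, less where a joint would pass 70% of its speed; a pose out of reach is approached as far as the arm can. A call with a gripper value outside its range is refused whole. The fingers move at their own pace and stop on an object; the grip force is fixed at half the most. Time passes only in rows, so rows that repeat a pose let the fingers close, or fill a call up. It gives the time, the measured TCP pose, the force, the opening and the grip force at its end, in the units of the state.
- get_obs(): the state, without advancing time (a new reading comes with each control period).
- snapshot(name): name is "scene" or "top" or "wrist"; returns a dict with "pixels" (400x640x3 uint8, red, green, blue), "vertical_fov" (degrees; the focal length in pixels is half the picture's height over the tangent of half this angle, whatever the lens; pixels are square), "cx", "cy" (the principal point, pixels), "rvec" (rotation vector, rad) and "tvec" (3), from world to camera coordinates, as OpenCV has them. Camera axes: x right, y down, z forward; pixel columns grow to the right and rows downward; lengths in m; the calibration is good to about 2 mm. The wrist camera is an equidistant fisheye: a pixel r from the principal point sees the ray r / f radians off the axis. A picture is of the moment at which its call begins. There is no depth.
- close_job(): hands the job in; it is judged then, once.
Trained networks look in the newest picture that a camera, given by its name, has taken for a name from the list of things; names that differ only in an ending like _2 or _b are one class to them, and where a whole thing is asked for, a point or a joint stands for the part that bears it (a point fixed in the world has none). Each returns a list of dicts, best first, with "score" (0 to 1); they miss things now and then, are a little off and sometimes report something else, mostly with a low value. They report only what shows in the picture. A call takes as long as a camera call.
- masks_of(camera, query): "mask" (400x640 bool, what is visible of it) and "extent" ([left, top, right, bottom] in pixels, round what is visible of it).
- place_of(camera, query): "pixel" ([column, row] in pixels: a listed point, or the origin of a listed thing).
The state is a dict: "time": time; "joint_positions": joint angles; "qvel": joint speeds; "joint_torque": joint torques, N m; "tool_pos": TCP position; "ee_rot": TCP orientation; "wrist_force": force on the tool from outside, world axes, zero at the start; "wrist_torque": the same for the moment, N m; "width": finger opening in m; "finger_force": force on a finger pad.
Only numpy, scipy, OpenCV 4.12 (cv2) and the standard library are available. Lean on these libraries where they do the work, as an engineer would, in place of code of your own. Each camera call takes 0.05 s, during which the arm holds its last target. There are 200 camera calls.

## Working session

There is one attempt and no reset: what is moved stays moved. The work goes in short steps, Python scripts to look and compute and a tool call to move; the robot and the scene stay as the last step left them, time stands still between calls to the robot, and variables do not carry over. Pictures are saved under pics/ and viewed, at most 10 in all, crops included, and the job is handed in when it is done.

Besides the shell and the picture viewer there is one more tool, called after "Request:" as a command line: name --pt "numbers of a row" for each row, then --argument value for the rest. apply_moves: Moves the arm, as the interface text tells. Its arguments: {"type":"object","properties":{"commands":{"type":"array"}},"required":["commands"]}

```bash
mkdir -p pics
cat > h.py <<'E'
from bench import *
import numpy as np, cv2
def cam(s):
    R,_=cv2.Rodrigues(np.array(s["rvec"],float)); t=np.array(s["tvec"],float).ravel()
    f=200/np.tan(np.radians(s["vertical_fov"])/2); return R,t,f
def ray(s,px,fish=False):
    R,t,f=cam(s); d=np.array([px[0]-s["cx"],px[1]-s["cy"]])
    if fish:
        r=np.hypot(*d); th=r/f; v=np.r_[np.sin(th)*d/max(r,1e-9),np.cos(th)]
    else: v=np.r_[d/f,1]
    return -R.T@t, R.T@v
def onplane(s,px,z,fish=False):
    o,d=ray(s,px,fish); return o+d*(z-o[2])/d[2]
def proj(s,P,fish=False):
    R,t,f=cam(s); c=R@np.array(P,float)+t
    if fish:
        r=np.hypot(c[0],c[1]); th=np.arctan2(r,c[2]); return np.array([s["cx"],s["cy"]])+f*th*c[:2]/r
    return np.array([s["cx"],s["cy"]])+f*c[:2]/c[2]
def save(s,n,crop=None,k=1):
    p=s["pixels"][:,:,::-1]
    if crop: p=p[crop[1]:crop[3],crop[0]:crop[2]]
    cv2.imwrite("pics/"+n,cv2.resize(p,None,fx=k,fy=k,interpolation=cv2.INTER_CUBIC))
E
python3 - <<'E'
from h import *
o=get_obs(); print({k:np.round(v,3).tolist() for k,v in o.items()})
P={}
for c in ["top","scene"]:
    s=snapshot(c); P[c]=s; save(s,c+"0.png")
    print(c,s["vertical_fov"],np.round(-cam(s)[0].T@cam(s)[1],3))
    for q,z in [("cup",0),("scale",0),("platform_mid",.07),("slot",.056),("dial_zero",.056),("needle_tip",.056),("tin",0),("sauce",0),("shaker",0)]:
        for r in place_of(c,q)[:2]: print(q,np.round(r["pixel"],1),round(r["score"],2),np.round(onplane(s,r["pixel"],z),3))
E
```

```text
{'time': 0.0, 'joint_positions': [-1.259, 0.088, 1.372, -0.0, 1.684, -0.103], 'qvel': [-0.001, -0.0, 0.0, -0.0, 0.0, 0.001], 'joint_torque': [-0.001, -34.019, -30.243, 0.072, 0.033, -0.0], 'tool_pos': [0.221, -0.503, 0.204], 'ee_rot': [-3.139, -0.0, 0.415], 'wrist_force': [0.037, -0.058, -0.342], 'wrist_torque': [0.03, 0.004, -0.002], 'finger_force': 0.0, 'width': 0.094}
top 53.307803862912785 [ 0.535 -0.013  1.079]
cup [425.1 232.7] 0.98 [ 0.483 -0.286  0.   ]
scale [312.3 200.8] 0.63 [0.571 0.016 0.   ]
scale [201.  225.2] 0.52 [0.507 0.319 0.   ]
platform_mid [320.7 174.9] 0.59 [ 0.634 -0.008  0.07 ]
slot [328.1 227.6] 0.67 [ 0.5   -0.025  0.056]
dial_zero [428.4 151.6] 0.18 [ 0.693 -0.285  0.056]
sauce [222.3 168.6] 0.78 [0.661 0.262 0.   ]
shaker [428.7 150.2] 0.68 [ 0.706 -0.301  0.   ]
scene 57.62359164871293 [ 0.98  -0.103  0.758]
cup [190.1 229. ] 0.9 [ 0.493 -0.288  0.   ]
cup [321.9 230.6] 0.41 [0.58  0.014 0.   ]
scale [324.3 228.8] 0.89 [0.576 0.021 0.   ]
platform_mid [325.7 242. ] 0.83 [0.645 0.004 0.07 ]
slot [298.8 193.3] 0.93 [ 0.499 -0.02   0.056]
tin [426.3 179.9] 0.82 [0.506 0.316 0.   ]
sauce [432.2 238.6] 0.55 [0.668 0.258 0.   ]
sauce [323.7 241. ] 0.55 [0.607 0.011 0.   ]
shaker [190.5 316.3] 0.97 [ 0.703 -0.303  0.   ]
```

```bash
cd pics; python3 -c "
import cv2,numpy as np
cv2.imwrite('both.png',cv2.resize(np.vstack([cv2.imread('top0.png')[:,:],cv2.imread('scene0.png')]),(480,600)))"
```

```text
(no output)
```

View pics/top0.png

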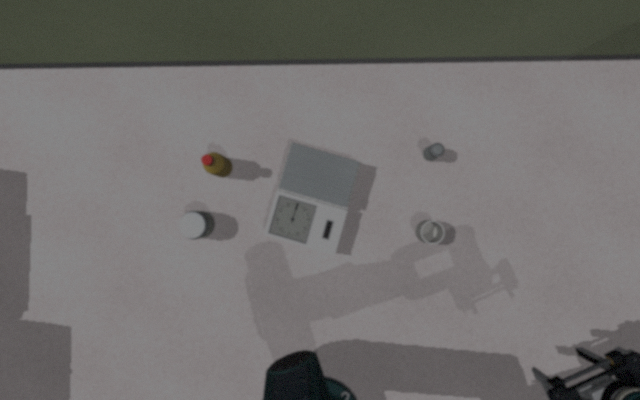

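View pics/scene0.png

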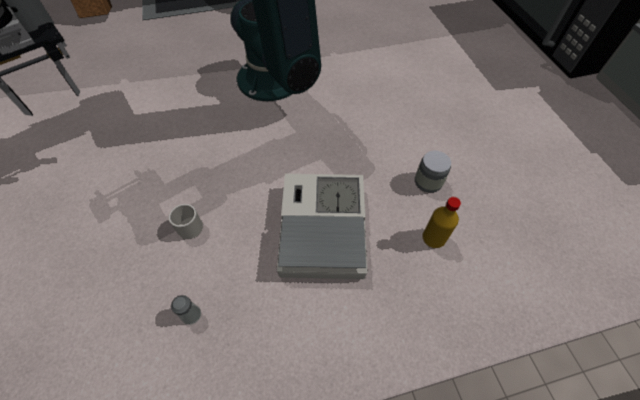

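The top picture shows the cup at about (431,231), the platform at (318,175), the wheel at (328,229) and the dial centre at (293,219). The scene view agrees: cup (186,222), wheel (298,194). I'll go above the cup next.

Request:
apply_moves --pt "0 0 0 0.038 0.031 0 100" --pt "0 0 0 0.076 0.062 0 100" --pt "0 0 0 0.114 0.093 0 100" --pt "0 0 0 0.152 0.124 0 100" --pt "0 0 0 0.19 0.155 0 100"

```text
time: 1.5
tool_pos: [0.4129, -0.347, 0.2057]
ee_rot: [3.141, -0.0, 0.414]
wrist_force: [0.3, -0.8, -0.2]
width: 0.0935
finger_force: 0.0
```

Request:
apply_moves --pt "0 0 0 0.038 0.03 0 100" --pt "0 0 0 0.076 0.061 0 100" --pt "0 0 0 0.076 0.061 0 100" --pt "0 0 0 0.076 0.061 0 100" --pt "0 0 0 0.076 0.061 0 100"

```text
time: 2.0
tool_pos: [0.487, -0.288, 0.2054]
ee_rot: [3.141, 0.001, 0.414]
wrist_force: [-0.4, -0.4, -0.3]
width: 0.094
finger_force: 0.0
```

Run:
```python
from h import *
o=get_obs(); print({k:np.round(v,4).tolist() for k,v in o.items() if k in("time","tool_pos","ee_rot","wrist_force")}); print("gpo",grip_point_offset if 'grip_point_offset' in globals() else None)
for c in ["wrist","top","scene"]:
    s=snapshot(c); fi=c=="wrist"
    if fi: save(s,"w1.png"); print(-cam(s)[0].T@cam(s)[1], s["vertical_fov"],s["cx"],s["cy"],np.round(cam(s)[0],2).tolist())
    for q,z in [("cup",0),("platform_mid",.07),("slot",.056),("scale",0)]:
        for r in place_of(c,q)[:2]: print(c,q,np.round(r["pixel"],1),round(r["score"],2),np.round(onplane(s,r["pixel"],z,fi),4))
    for r in masks_of(c,"cup")[:1]:
        print("ext",np.round(r["extent"],1))
```

```text
{'time': 2.0, 'tool_pos': [0.487, -0.288, 0.2054], 'ee_rot': [3.1414, 0.0007, 0.4139], 'wrist_force': [-0.3572, -0.4286, -0.3204]}
gpo 0.0188
[ 0.54615533 -0.26012782  0.38414176] 65.70646984690485 316.092396870052 197.39283850337122 [[0.4, -0.92, 0.0], [-0.89, -0.39, 0.23], [-0.21, -0.09, -0.97]]
wrist slot [119.2  95.7] 0.91 [ 0.4959 -0.0232  0.056 ]
wrist scale [140.6  38.2] 0.92 [ 0.5738  0.0171 -0.    ]
wrist scale [18.2 43.4] 0.52 [0.5102 0.3212 0.    ]
ext [287.1 157.7 344.4 212.2]
top cup [424.  231.4] 0.6 [ 0.4865 -0.283   0.    ]
top platform_mid [319.1 174.6] 0.71 [ 0.6353 -0.0037  0.07  ]
top slot [325.1 229.8] 0.76 [ 0.4948 -0.0177  0.056 ]
top scale [315.1 201.6] 0.98 [0.5689 0.0084 0.    ]
ext [413.  221.9 440.3 241.6]
scene cup [190.8 229.9] 0.65 [ 0.4957 -0.2863  0.    ]
scene cup [192.6 315.7] 0.45 [ 0.7028 -0.2989  0.    ]
scene platform_mid [321.7 242.6] 0.9 [ 0.6442 -0.0049  0.07  ]
scene platform_mid [320.8 228.8] 0.48 [0.6116 0.0021 0.07  ]
scene slot [297.9 192.6] 0.67 [ 0.4962 -0.0219  0.056 ]
scene scale [319.8 228.1] 0.65 [0.5717 0.011  0.    ]
ext [170.1 207.3 200.7 240.8]
```

View pics/w1.png

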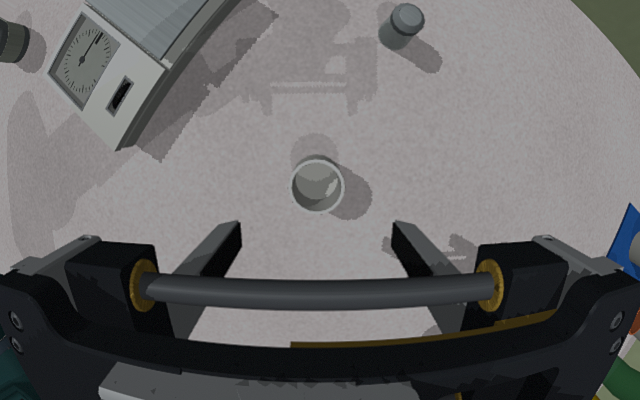

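The wrist picture shows the cup rim as a circle centred near (318,186), the wheel at (120,95), and the fingers clear of everything. I'll fit the rim and the scale's pose.

Run:
```python
from h import *
from scipy.optimize import least_squares
s=snapshot("wrist"); m=masks_of("wrist","cup")[0]["mask"].astype(np.uint8)
c=max(cv2.findContours(m,0,1)[0],key=len)[:,0,:]+0.0
# silhouette model: hull of projected rim and base circles
a=np.linspace(0,2*np.pi,60)
def hull(p,r=.0305):
    P=[proj(s,[p[0]+r*np.cos(t),p[1]+r*np.sin(t),z],True) for z in(0,.062) for t in a]
    return cv2.convexHull(np.array(P,np.float32))
def res(p):
    h=hull(p); return [cv2.pointPolygonTest(h,(float(x),float(y)),True) for x,y in c]
f=least_squares(res,[.488,-.286],loss="soft_l1",diff_step=1e-3); print("cup",f.x,np.std(f.fun))
p=onplane(s,(318,186),.062,True); print("rim eye",p)
# scale pose, fit to points averaged from networks over 3 cameras
obs=[]
for cn in["wrist","top","scene"]:
    s2=s if cn=="wrist" else snapshot(cn); fi=cn=="wrist"
    for q,P in[("platform_mid",[.062,0,.07]),("slot",[-.066,-.06,.056]),("scale",[0,0,0])]:
        for r in place_of(cn,q)[:1]:
            w=onplane(s2,r["pixel"],P[2],fi)
            obs.append((P,w[:2])); 
    mm=[r for r in masks_of(cn,"scale") if r["score"]>.3]
    if mm:
        m=mm[0]["mask"].astype(np.uint8); obs.append((cn,s2,m)); print(cn,mm[0]["extent"],mm[0]["score"])
def T(p,P):
    c_,s_=np.cos(p[2]),np.sin(p[2]); return np.array([p[0]+c_*P[0]-s_*P[1],p[1]+s_*P[0]+c_*P[1],P[2]])
pts=[o for o in obs if len(o)==2]
g=least_squares(lambda p:np.ravel([T(p,P)[:2]-w for P,w in pts]),[.57,.012,-.3],loss="soft_l1",f_scale=.003)
print("scale",g.x,np.round(g.fun*1000,1))
C=[[-.125,y,z] for y in(-.095,.095) for z in(0,.056)]+[[x,y,z] for x,y in((.001,-.09),(.001,.09),(.123,-.09),(.123,.09)) for z in(.07,)]+[[.125,y,0] for y in(-.095,.095)]
for o in obs:
    if len(o)==3 and o[0]!="wrist":
        s2,m=o[1],o[2]; k=max(cv2.findContours(m,0,1)[0],key=len)[:,0,:]+0.
        rr=lambda p:[cv2.pointPolygonTest(cv2.convexHull(np.array([proj(s2,T(p,P)) for P in C],np.float32)),(float(x),float(y)),True) for x,y in k]
        q=least_squares(rr,g.x,loss="soft_l1",diff_step=1e-3); print(o[0],q.x,np.std(q.fun))
```

```text
cup [ 0.48786434 -0.28647961] 0.4425366346283249
rim eye [ 0.49010804 -0.28712274  0.062     ]
wrist [42.7, 0.0, 239.6, 150.9] 0.56
top [262.7, 145.4, 357.5, 255.0] 0.6
scene [274.8, 172.6, 368.3, 278.3] 0.93
scale [ 0.57449979  0.0152848  -0.27787615] [ 1.3  0.6 -2.4 -9.4  2.1  0.4  1.3 -1.3 -0.4  3.6 -8.4 -2.3  3.4  1.9
 -1.5  1. ]
top [ 0.57629788  0.01625663 -0.28198769] 0.5730700364681788
scene [ 0.57425532  0.01598642 -0.28536823] 0.8369186171326648
```

Request:
apply_moves --pt "0 0 0 0.0015 0.0015 -0.045 100" --pt "0 0 0 0.0015 0.0015 -0.09 100" --pt "0 0 0 0.0015 0.0015 -0.13 100" --pt "0 0 0 0.0015 0.0015 -0.16 100" --pt "0 0 0 0.0015 0.0015 -0.179 100"

```text
time: 4.2
tool_pos: [0.4875, -0.2847, 0.0231]
ee_rot: [-3.137, 0.002, 0.415]
wrist_force: [-0.1, -0.8, -0.2]
width: 0.094
finger_force: 0.0
```

Request:
apply_moves --pt "0 0 0 0 0 0 40" --pt "0 0 0 0 0 0 40" --pt "0 0 0 0 0 0 40" --pt "0 0 0 0 0 0 40" --pt "0 0 0 0 0 0 40"

```text
time: 4.7
tool_pos: [0.4901, -0.2866, 0.0282]
ee_rot: [3.139, -0.001, 0.415]
wrist_force: [-0.2, 0.0, 2.7]
width: 0.0593
finger_force: 29.9
```

Request:
apply_moves --pt "0 0 0 0 0 0.03 40" --pt "0 0 0 0 0 0.07 40" --pt "0 0 0 0 0 0.11 40" --pt "0 0 0 0.01 0.02 0.13 40" --pt "0 0 0 0.025 0.05 0.13 40"

```text
time: 5.2
tool_pos: [0.516, -0.238, 0.1618]
ee_rot: [3.133, -0.005, 0.411]
wrist_force: [1.0, 0.7, -1.8]
width: 0.059
finger_force: 29.9
```

Request:
apply_moves --pt "0 0 0 0.02 0.039 0 40" --pt "0 0 0 0.04 0.078 0 40" --pt "0 0 0 0.06 0.117 0 40" --pt "0 0 0 0.08 0.156 0 40" --pt "0 0 0 0.1 0.195 0 40"

```text
time: 5.7
tool_pos: [0.6144, -0.0392, 0.1564]
ee_rot: [-3.142, 0.0, 0.415]
wrist_force: [0.4, -0.1, -2.0]
width: 0.0595
finger_force: 29.9
```

Request:
apply_moves --pt "0 0 0 0.014 0.027 0 40" --pt "0 0 0 0.021 0.04 0 40" --pt "0 0 0 0.021 0.04 0 40" --pt "0 0 0 0.021 0.04 0 40" --pt "0 0 0 0.021 0.04 0 40"

```text
time: 6.2
tool_pos: [0.6346, -0.0027, 0.1565]
ee_rot: [3.141, 0.001, 0.413]
wrist_force: [-0.5, -0.1, -2.5]
width: 0.0595
finger_force: 29.9
```

Run:
```python
from h import *
o=get_obs(); print({k:np.round(v,4).tolist() for k,v in o.items() if k in("time","tool_pos","ee_rot","wrist_force","width")})
s=snapshot("wrist"); save(s,"w2.png")
print(masks_of("wrist","cup")[0]["extent"])
p=[.575,.016,-.282]
def T(P):
    c_,s_=np.cos(p[2]),np.sin(p[2]); return np.array([p[0]+c_*P[0]-s_*P[1],p[1]+s_*P[0]+c_*P[1],P[2]])
for n,P in dict(slot=[-.066,-.06,.056],dialc=[-.066,.034,.056],fr=[-.125,-.095,.056],fl=[-.125,.095,.056],pl=[.001,-.09,.07],pl2=[.001,.09,.07],pr=[.123,-.09,.07],pr2=[.123,.09,.07],pm=[.062,0,.07]).items(): print(n,T(P).round(4),proj(s,T(P),True).round(1))
```

```text
{'time': 6.2, 'tool_pos': [0.6346, -0.0027, 0.1565], 'ee_rot': [3.141, 0.0008, 0.4127], 'wrist_force': [-0.4848, -0.0716, -2.4726], 'width': 0.0595}
[259.5, 184.4, 375.9, 276.6]
slot [ 0.4949 -0.0233  0.056 ] [283.1 319.3]
dialc [0.5211 0.067  0.056 ] [212.1 268.6]
fr [ 0.4285 -0.0405  0.056 ] [277.1 362.9]
fl [0.4814 0.142  0.056 ] [144.5 268.7]
pl [ 0.5509 -0.0707  0.07  ] [346.2 301.6]
pl2 [0.601  0.1022 0.07  ] [198.2 188.8]
pr [ 0.6681 -0.1047  0.07  ] [431.8 211.2]
pr2 [0.7182 0.0682 0.07  ] [280.6  80.6]
pm [ 0.6346 -0.0013  0.07  ] [316.  200.3]
```

View pics/w2.png

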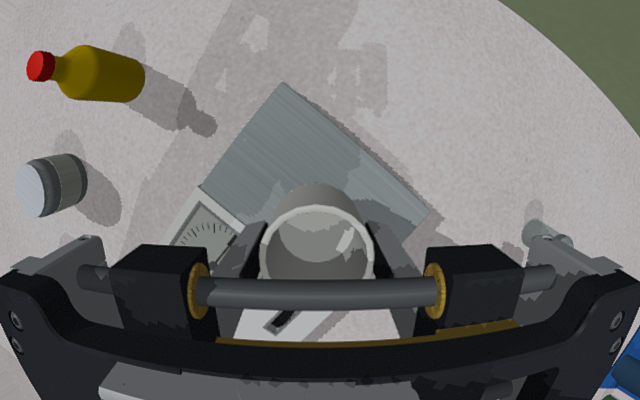

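The view matches the fitted scale pose: platform corners seen at (283,81), (430,212) and (200,188), within 2 px of prediction. The cup is held upright over the platform, so I'll lower it.

Request:
apply_moves --pt "0 0 0 0 0.0015 -0.02 40" --pt "0 0 0 0 0.0015 -0.036 40" --pt "0 0 0 0 0.0015 -0.048 40" --pt "0 0 0 0 0.0015 -0.054 40" --pt "0 0 0 0 0.0015 -0.056 40"

```text
time: 6.8
tool_pos: [0.6347, 0.0001, 0.0997]
ee_rot: [-3.141, 0.001, 0.414]
wrist_force: [0.4, 0.5, -2.1]
width: 0.0598
finger_force: 29.9
```

Request:
apply_moves --pt "0 0 0 0 0 -0.0015 40" --pt "0 0 0 0 0 -0.003 40" --pt "0 0 0 0 0 -0.0045 40" --pt "0 0 0 0 0 -0.006 40" --pt "0 0 0 0 0 -0.006 40"

```text
time: 7.3
tool_pos: [0.6358, 0.0005, 0.0953]
ee_rot: [3.14, -0.002, 0.415]
wrist_force: [0.4, -0.7, 0.2]
width: 0.0592
finger_force: 29.9
```

Request:
apply_moves --pt "0 0 0 0 0 0 40" --pt "0 0 0 0 0 0 55" --pt "0 0 0 0 0 0 80" --pt "0 0 0 0 0 0 100" --pt "0 0 0 0 0 0 100"

```text
time: 7.8
tool_pos: [0.635, 0.0007, 0.0944]
ee_rot: [-3.141, 0.0, 0.415]
wrist_force: [0.0, -0.2, 0.2]
width: 0.08
finger_force: 0.0
```

Request:
apply_moves --pt "0 0 0 0 0 0 100" --pt "0 0 0 0 0 0.02 100" --pt "0 0 0 0 0 0.06 100" --pt "0 0 0 0 0 0.1 100" --pt "0 0 0 0 0 0.11 100"

```text
time: 8.3
tool_pos: [0.6374, 0.0005, 0.2109]
ee_rot: [3.137, -0.009, 0.415]
wrist_force: [-1.0, -0.2, 0.7]
width: 0.0939
finger_force: 0.0
```

Request:
apply_moves --pt "0 0 0.145 -0.03 -0.005 0 0" --pt "0 0 0.29 -0.065 -0.01 0 0" --pt "0 0 0.435 -0.1 -0.017 0 0" --pt "0 0 0.58 -0.135 -0.023 0 0" --pt "0 0 0.725 -0.14 -0.024 0 0"

```text
time: 8.8
tool_pos: [0.4917, -0.0236, 0.2037]
ee_rot: [-3.139, 0.001, 1.145]
wrist_force: [-0.0, -0.3, 0.9]
width: 0.0572
finger_force: 0.0
```

Request:
apply_moves --pt "0 0 0.1 0 0 -0.03 0" --pt "0 0 0.149 0 0 -0.06 0" --pt "0 0 0.149 0 0 -0.075 0" --pt "0 0 0.149 0 0 -0.075 0" --pt "0 0 0.149 0 0 -0.075 0"

```text
time: 9.3
tool_pos: [0.4949, -0.0233, 0.1293]
ee_rot: [-3.141, 0.0, 1.289]
wrist_force: [0.5, 0.3, 0.2]
width: 0.0171
finger_force: 0.0
```

```bash
cat >> h.py <<'E'
SP=[.575,.016,-.282]
def T(P,p=SP):
    c_,s_=np.cos(p[2]),np.sin(p[2]); return np.array([p[0]+c_*P[0]-s_*P[1],p[1]+s_*P[0]+c_*P[1],P[2]])
def dialview(name):
    """rectified dial, scale +x up, 4 px/mm, 100 mm square (scale +y left)"""
    s=snapshot("wrist"); g=np.arange(400)/4e3-.05
    M=np.array([[proj(s,T([-.066-gy,.034-gx,.053]),True) for gx in g] for gy in g],np.float32)
    im=cv2.remap(s["pixels"],M,None,cv2.INTER_CUBIC)
    cv2.imwrite("pics/"+name,im[:,:,::-1]); return s,im
E
python3 - <<'E'
from h import *
o=get_obs(); print({k:np.round(v,4).tolist() for k,v in o.items() if k in("time","tool_pos","ee_rot","wrist_force","width","joint_positions")})
s,im=dialview("d1.png")
L=s["pixels"][:,:,::-1]; cv2.imwrite("pics/d1b.png",np.hstack([im[:,:,::-1],L[:,140:540]]))
for q in["slot","dial_zero","needle_tip"]:
    for r in place_of("wrist",q)[:2]: print(q,np.round(r["pixel"],1),round(r["score"],2),onplane(s,r["pixel"],.055,True).round(4))
for c in ["top","scene"]:
    t=snapshot(c)
    for r in place_of(c,"cup")[:1]: print(c,onplane(t,r["pixel"],.067).round(4))
E
```

```text
{'time': 9.3, 'joint_positions': [-0.1616, -0.0058, 1.6188, 0.0001, 1.5294, 0.1205], 'tool_pos': [0.4949, -0.0233, 0.1293], 'ee_rot': [-3.1408, 0.0, 1.2887], 'wrist_force': [0.48, 0.2692, 0.2373], 'width': 0.0171}
slot [317.1 203.3] 0.87 [ 0.4952 -0.0212  0.055 ]
top [0.6316 0.002  0.067 ]
scene [ 0.6333 -0.0083  0.067 ]
```

View pics/d1b.png

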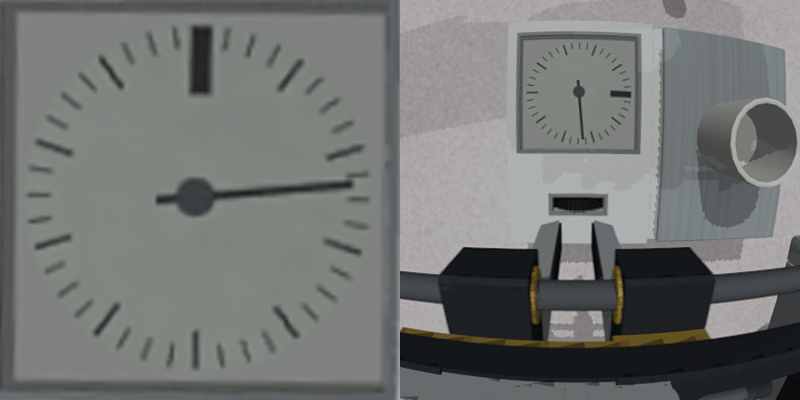

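The rectified dial shows the zero bar straight up (201,60) and the needle tip at (352,184), which is about 1.45 rad clockwise of zero. The cup stands upright on the platform and the wheel is in view at (578,204). Rolling that angle out takes about 58 mm of rim towards the platform.

Request:
apply_moves --pt "0 0 0 -0.0077 0.0022 -0.02 0" --pt "0 0 0 -0.0077 0.0022 -0.04 0" --pt "0 0 0 -0.0077 0.0022 -0.055 0" --pt "0 0 0 -0.0077 0.0022 -0.06 0" --pt "0 0 0 -0.0077 0.0022 -0.06 0"

```text
time: 10.2
tool_pos: [0.487, -0.0211, 0.0689]
ee_rot: [-3.14, 0.0, 1.289]
wrist_force: [0.0, -0.5, 0.3]
width: 0.0001
finger_force: 0.0
```

Request:
apply_moves --pt "0 0 0 0 0 -0.0005 0" --pt "0 0 0 0 0 -0.001 0" --pt "0 0 0 0 0 -0.0015 0" --pt "0 0 0 0 0 -0.002 0" --pt "0 0 0 0 0 -0.002 0"

```text
time: 10.7
tool_pos: [0.4875, -0.0212, 0.0677]
ee_rot: [3.141, -0.0, 1.289]
wrist_force: [1.0, 0.1, -0.2]
width: 0.0003
finger_force: 0.0
```

Request:
apply_moves --pt "0 0 0 0 0 -0.0004 0" --pt "0 0 0 0 0 -0.0007 0" --pt "0 0 0 0 0 -0.001 0" --pt "0 0 0 0 0 -0.001 0" --pt "0 0 0 0 0 -0.001 0"

```text
time: 11.2
tool_pos: [0.4874, -0.0212, 0.0665]
ee_rot: [3.142, 0.0, 1.289]
wrist_force: [-0.2, -0.5, 0.1]
width: 0.0003
finger_force: 0.0
```

Request:
apply_moves --pt "0 0 0 0 0 -0.0003 0" --pt "0 0 0 0 0 -0.0005 0" --pt "0 0 0 0 0 -0.0007 0" --pt "0 0 0 0 0 -0.0007 0" --pt "0 0 0 0 0 -0.0007 0"

```text
time: 11.7
tool_pos: [0.4874, -0.0212, 0.0658]
ee_rot: [3.142, 0.0, 1.289]
wrist_force: [0.2, -0.3, 0.3]
width: 0.0003
finger_force: 0.0
```

Request:
apply_moves --pt "0 0 0 0 0 -0.0003 0" --pt "0 0 0 0 0 -0.0005 0" --pt "0 0 0 0 0 -0.0007 0" --pt "0 0 0 0 0 -0.0007 0" --pt "0 0 0 0 0 -0.0007 0"

```text
time: 12.2
tool_pos: [0.4874, -0.0212, 0.0651]
ee_rot: [3.142, 0.0, 1.289]
wrist_force: [0.6, 0.2, -0.3]
width: 0.0005
finger_force: 0.0
```

Request:
apply_moves --pt "0 0 0 0 0 -0.0003 0" --pt "0 0 0 0 0 -0.0005 0" --pt "0 0 0 0 0 -0.0007 0" --pt "0 0 0 0 0 -0.0007 0" --pt "0 0 0 0 0 -0.0007 0"

```text
time: 12.7
tool_pos: [0.4874, -0.0212, 0.0644]
ee_rot: [3.142, 0.0, 1.289]
wrist_force: [-0.6, -0.8, 0.3]
width: 0.0005
finger_force: 0.0
```

Request:
apply_moves --pt "0 0 0 0 0 -0.0003 0" --pt "0 0 0 0 0 -0.0005 0" --pt "0 0 0 0 0 -0.0007 0" --pt "0 0 0 0 0 -0.0007 0" --pt "0 0 0 0 0 -0.0007 0"

```text
time: 13.2
tool_pos: [0.4875, -0.0212, 0.0637]
ee_rot: [3.141, -0.0, 1.289]
wrist_force: [-0.2, -0.7, 0.3]
width: 0.0005
finger_force: 0.0
```

Request:
apply_moves --pt "0 0 0 0 0 -0.0003 0" --pt "0 0 0 0 0 -0.0005 0" --pt "0 0 0 0 0 -0.0007 0" --pt "0 0 0 0 0 -0.0007 0" --pt "0 0 0 0 0 -0.0007 0"

```text
time: 13.7
tool_pos: [0.4874, -0.0212, 0.063]
ee_rot: [3.142, 0.0, 1.289]
wrist_force: [-0.4, -0.7, -0.8]
width: 0.0007
finger_force: 0.0
```

Request:
apply_moves --pt "0 0 0 0 0 -0.0003 0" --pt "0 0 0 0 0 -0.0005 0" --pt "0 0 0 0 0 -0.0007 0" --pt "0 0 0 0 0 -0.0007 0" --pt "0 0 0 0 0 -0.0007 0"

```text
time: 14.2
tool_pos: [0.4875, -0.0212, 0.0623]
ee_rot: [3.142, -0.0, 1.289]
wrist_force: [0.0, -1.3, 0.0]
width: 0.0006
finger_force: 0.0
```

Request:
apply_moves --pt "0 0 0 0 0 -0.0003 0" --pt "0 0 0 0 0 -0.0005 0" --pt "0 0 0 0 0 -0.0007 0" --pt "0 0 0 0 0 -0.0007 0" --pt "0 0 0 0 0 -0.0007 0"

```text
time: 14.7
tool_pos: [0.4874, -0.0212, 0.0616]
ee_rot: [3.142, -0.0, 1.289]
wrist_force: [-0.2, 0.1, -0.1]
width: 0.0004
finger_force: 0.0
```

Request:
apply_moves --pt "0 0 0 0 0 -0.0003 0" --pt "0 0 0 0 0 -0.0005 0" --pt "0 0 0 0 0 -0.0007 0" --pt "0 0 0 0 0 -0.0007 0" --pt "0 0 0 0 0 -0.0007 0"

```text
time: 15.2
tool_pos: [0.4875, -0.0212, 0.0609]
ee_rot: [3.141, -0.0, 1.289]
wrist_force: [-0.2, 0.7, 0.1]
width: 0.0004
finger_force: 0.0
```

Request:
apply_moves --pt "0 0 0 0 0 -0.0003 0" --pt "0 0 0 0 0 -0.0005 0" --pt "0 0 0 0 0 -0.0007 0" --pt "0 0 0 0 0 -0.0007 0" --pt "0 0 0 0 0 -0.0007 0"

```text
time: 15.7
tool_pos: [0.4875, -0.0212, 0.0602]
ee_rot: [3.142, 0.0, 1.289]
wrist_force: [-0.5, 0.0, 1.2]
width: 0.0007
finger_force: 0.0
```

Request:
apply_moves --pt "0 0 0 0 0 -0.0002 0" --pt "0 0 0 0 0 -0.0004 0" --pt "0 0 0 0 0 -0.0005 0" --pt "0 0 0 0 0 -0.0005 0" --pt "0 0 0 0 0 -0.0005 0"

```text
time: 16.2
tool_pos: [0.4875, -0.0212, 0.0597]
ee_rot: [3.142, 0.0, 1.289]
wrist_force: [-0.7, 0.8, 0.5]
width: 0.0007
finger_force: 0.0
```

Request:
apply_moves --pt "0 0 0 0 0 -0.0002 0" --pt "0 0 0 0 0 -0.0004 0" --pt "0 0 0 0 0 -0.0005 0" --pt "0 0 0 0 0 -0.0005 0" --pt "0 0 0 0 0 -0.0005 0"

```text
time: 16.7
tool_pos: [0.4875, -0.0212, 0.0592]
ee_rot: [3.142, 0.0, 1.289]
wrist_force: [1.0, -0.9, -0.7]
width: 0.0005
finger_force: 0.0
```

Request:
apply_moves --pt "0 0 0 0 0 -0.0002 0" --pt "0 0 0 0 0 -0.0004 0" --pt "0 0 0 0 0 -0.0005 0" --pt "0 0 0 0 0 -0.0005 0" --pt "0 0 0 0 0 -0.0005 0"

```text
time: 17.2
tool_pos: [0.4875, -0.0212, 0.0587]
ee_rot: [3.141, -0.0, 1.289]
wrist_force: [-0.4, -0.3, 0.3]
width: 0.0007
finger_force: 0.1
```

Run:
```python
from h import *
o=get_obs(); print({k:np.round(v,4).tolist() for k,v in o.items() if k in("time","tool_pos","wrist_force","wrist_torque")})
a=snapshot("wrist"); b=snapshot("scene")
A=a["pixels"][170:300,240:400]; B=b["pixels"][160:230,260:370]
A=cv2.resize(A,(640,520)[:2]) ; A=cv2.resize(A,(400,325)); B=cv2.resize(B,(400,255),interpolation=cv2.INTER_CUBIC)
cv2.imwrite("pics/c1.png",np.vstack([A,B])[:,:,::-1])
```

```text
{'time': 17.2, 'tool_pos': [0.4875, -0.0212, 0.0587], 'wrist_force': [-0.397, -0.3276, 0.34], 'wrist_torque': [-0.0446, -0.0744, 0.057]}
```

View pics/c1.png

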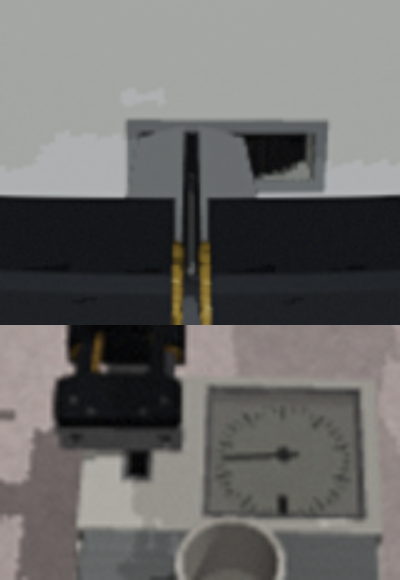

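The fingertips sit about 8 mm short of the slot's middle, over its front end, with the wheel visible at right (280,155). I'll lift slightly and come down over the wheel's crown instead.

Request:
apply_moves --pt "0 0 0 0 0 0.003 0" --pt "0 0 0 0.004 -0.0012 0.003 0" --pt "0 0 0 0.0048 -0.0014 0.003 0" --pt "0 0 0 0.0048 -0.0014 0.0025 0" --pt "0 0 0 0.0048 -0.0014 0.002 0"

```text
time: 17.8
tool_pos: [0.4922, -0.0226, 0.0605]
ee_rot: [-3.141, 0.0, 1.289]
wrist_force: [0.5, 0.1, -0.5]
width: 0.0002
finger_force: 0.0
```

Request:
apply_moves --pt "0 0 0 0 0 -0.0003 0" --pt "0 0 0 0 0 -0.0005 0" --pt "0 0 0 0 0 -0.0007 0" --pt "0 0 0 0 0 -0.0007 0" --pt "0 0 0 0 0 -0.0007 0"

```text
time: 18.3
tool_pos: [0.4922, -0.0226, 0.06]
ee_rot: [3.141, 0.0, 1.289]
wrist_force: [-0.1, -0.2, 0.6]
width: 0.0007
finger_force: 0.0
```

Request:
apply_moves --pt "0 0 0 0 0 -0.0003 0" --pt "0 0 0 0 0 -0.0005 0" --pt "0 0 0 0 0 -0.0007 0" --pt "0 0 0 0 0 -0.0007 0" --pt "0 0 0 0 0 -0.0007 0"

```text
time: 18.8
tool_pos: [0.4923, -0.0226, 0.0596]
ee_rot: [3.141, -0.0, 1.289]
wrist_force: [-0.8, 0.3, 2.6]
width: 0.0
finger_force: 1.1
```

Request:
apply_moves --pt "0 0 0 0 0 -0.0003 0" --pt "0 0 0 0 0 -0.0006 0" --pt "0 0 0 0 0 -0.0008 0" --pt "0 0 0 0 0 -0.0008 0" --pt "0 0 0 0 0 -0.0008 0"

```text
time: 19.3
tool_pos: [0.4924, -0.0226, 0.0591]
ee_rot: [3.141, -0.0, 1.289]
wrist_force: [-2.2, 0.3, 5.8]
width: 0.0007
finger_force: 2.8
```

Request:
apply_moves --pt "0 0 0 0 0 -0.0004 0" --pt "0 0 0 0.001 -0.0003 -0.0004 0" --pt "0 0 0 0.0024 -0.0007 -0.0004 0" --pt "0 0 0 0.0038 -0.0011 -0.0004 0" --pt "0 0 0 0.0048 -0.0014 -0.0004 0"

```text
time: 19.8
tool_pos: [0.4963, -0.0237, 0.0589]
ee_rot: [-3.14, 0.0, 1.289]
wrist_force: [-5.0, 1.2, 8.4]
width: 0.0006
finger_force: 4.1
```

Request:
apply_moves --pt "0 0 0 0.001 -0.0003 0 0" --pt "0 0 0 0.0024 -0.0007 -0.0001 0" --pt "0 0 0 0.0038 -0.0011 -0.0002 0" --pt "0 0 0 0.0048 -0.0014 -0.0004 0" --pt "0 0 0 0.0058 -0.0017 -0.0006 0"

```text
time: 20.3
tool_pos: [0.5026, -0.0256, 0.0584]
ee_rot: [-3.141, -0.0, 1.289]
wrist_force: [-3.1, 0.7, 7.9]
width: 0.0003
finger_force: 3.1
```

```bash
cat >> h.py <<'E'
from scipy.ndimage import gaussian_filter1d
def angles(im,c=(197,197)):
    """darkness profile clockwise from up: r 24-30 mm -> needle/zero bar"""
    g=cv2.GaussianBlur(cv2.cvtColor(im,cv2.COLOR_RGB2GRAY).astype(np.float32),(0,0),1.5)
    a=np.arange(0,2*np.pi,.01); out={}
    for n,(r0,r1) in dict(needle=(48,100),outer=(116,132)).items():
        r=np.arange(r0,r1)[:,None]; x=(c[0]+r*np.sin(a)).astype(np.float32); y=(c[1]-r*np.cos(a)).astype(np.float32)
        v=cv2.remap(g,x,y,cv2.INTER_LINEAR); out[n]=gaussian_filter1d(np.median(v,0),4,mode="wrap")
    return a,out
def report(name):
    s,im=dialview(name); a,o=angles(im)
    n=o["needle"]; i=n.argmin(); print("needle",a[i].round(3),n[i],np.median(n))
    z=o["outer"]; k=[j for j in range(len(a)) if z[j]==z[np.arange(j-15,j+16)%len(a)].min()]
    k.sort(key=lambda j:z[j]); print("outer minima",[(a[j].round(3),z[j].round(0)) for j in k[:3]])
    for r in place_of("wrist","dial_zero")[:1]: print("net zero",r["score"],onplane(s,r["pixel"],.053,True))
    return s,im
E
python3 -c "
from h import *
o=get_obs(); print({k:np.round(v,4).tolist() for k,v in o.items() if k in('time','tool_pos','wrist_force')})
im=cv2.imread('pics/d1.png')[:,:,::-1].copy(); a,q=angles(im); print('before',a[q['needle'].argmin()],a[q['outer'].argmin()])
report('d2.png')"
```

```text
{'time': 20.3, 'tool_pos': [0.5026, -0.0256, 0.0584], 'wrist_force': [-3.0774, 0.7194, 7.926]}
before 1.49 0.02
needle 1.49 66.13879 133.20824
outer minima [(np.float64(0.29), np.float32(46.0)), (np.float64(1.49), np.float32(84.0)), (np.float64(2.36), np.float32(131.0))]
```

Request:
apply_moves --pt "0 0 0 0 0 0.005 0" --pt "0 0 0 -0.007 0.002 0.005 0" --pt "0 0 0 -0.0134 0.0039 0.005 0" --pt "0 0 0 -0.0134 0.0039 0.003 0" --pt "0 0 0 -0.0134 0.0039 0.0015 0"

```text
time: 20.9
tool_pos: [0.4888, -0.0216, 0.0586]
ee_rot: [-3.141, 0.0, 1.289]
wrist_force: [-1.5, 0.5, 4.3]
width: 0.0006
finger_force: 2.2
```

Request:
apply_moves --pt "0 0 0 0 0 -0.0005 0" --pt "0 0 0 0 0 -0.001 0" --pt "0 0 0 0 0 -0.0013 0" --pt "0 0 0 0 0 -0.0013 0" --pt "0 0 0 0 0 -0.0013 0"

```text
time: 21.4
tool_pos: [0.489, -0.0216, 0.0583]
ee_rot: [-3.14, 0.0, 1.289]
wrist_force: [-5.0, 1.7, 6.7]
width: 0.0004
finger_force: 3.5
```

Request:
apply_moves --pt "0 0 0 0.0014 -0.0004 0.0002 0" --pt "0 0 0 0.0028 -0.0008 0.0003 0" --pt "0 0 0 0.0042 -0.0012 0.0004 0" --pt "0 0 0 0.0056 -0.0016 0.0005 0" --pt "0 0 0 0.007 -0.002 0.0005 0"

```text
time: 21.9
tool_pos: [0.4959, -0.0237, 0.059]
ee_rot: [-3.14, 0.0, 1.289]
wrist_force: [-5.1, 0.6, 7.6]
width: 0.0006
finger_force: 3.7
```

Request:
apply_moves --pt "0 0 0 0.0014 -0.0004 0 0" --pt "0 0 0 0.0028 -0.0008 -0.0001 0" --pt "0 0 0 0.0042 -0.0012 -0.0003 0" --pt "0 0 0 0.0056 -0.0016 -0.0005 0" --pt "0 0 0 0.0066 -0.0019 -0.0006 0"

```text
time: 22.4
tool_pos: [0.5033, -0.0257, 0.0584]
ee_rot: [3.141, 0.0, 1.289]
wrist_force: [-2.8, 1.1, 5.3]
width: 0.0006
finger_force: 2.2
```

```bash
python3 -c "
from h import *
report('d3.png')"
```

```text
needle 1.49 63.896694 133.46732
outer minima [(np.float64(0.64), np.float32(45.0)), (np.float64(1.49), np.float32(83.0)), (np.float64(2.71), np.float32(132.0))]
```

Request:
apply_moves --pt "0 0 0 0 0 0.005 0" --pt "0 0 0 -0.007 0.002 0.005 0" --pt "0 0 0 -0.0136 0.0039 0.005 0" --pt "0 0 0 -0.0136 0.0039 0.003 0" --pt "0 0 0 -0.0136 0.0039 0.0015 0"

```text
time: 23.0
tool_pos: [0.4889, -0.0216, 0.0587]
ee_rot: [-3.141, 0.0, 1.289]
wrist_force: [-2.1, 0.4, 3.1]
width: 0.0
finger_force: 1.8
```

Request:
apply_moves --pt "0 0 0 0 0 -0.0005 0" --pt "0 0 0 0 0 -0.001 0" --pt "0 0 0 0 0 -0.0013 0" --pt "0 0 0 0 0 -0.0013 0" --pt "0 0 0 0.0014 -0.0004 -0.0012 0"

```text
time: 23.5
tool_pos: [0.4894, -0.0218, 0.0582]
ee_rot: [-3.138, 0.0, 1.289]
wrist_force: [-6.9, 0.9, 7.0]
width: 0.0004
finger_force: 4.3
```

Request:
apply_moves --pt "0 0 0 0.0014 -0.0004 0.0002 0" --pt "0 0 0 0.0028 -0.0008 0.0003 0" --pt "0 0 0 0.0042 -0.0012 0.0004 0" --pt "0 0 0 0.0056 -0.0016 0.0004 0" --pt "0 0 0 0.007 -0.002 0.0004 0"

```text
time: 24.0
tool_pos: [0.4973, -0.0241, 0.0591]
ee_rot: [-3.14, 0.0, 1.289]
wrist_force: [-5.0, 1.2, 6.5]
width: 0.0004
finger_force: 3.5
```

Request:
apply_moves --pt "0 0 0 0.0014 -0.0004 0 0" --pt "0 0 0 0.0028 -0.0008 -0.0002 0" --pt "0 0 0 0.0042 -0.0012 -0.0004 0" --pt "0 0 0 0.0052 -0.0015 -0.0006 0" --pt "0 0 0 0.0052 -0.0015 -0.0006 0"

```text
time: 24.5
tool_pos: [0.5036, -0.0258, 0.0584]
ee_rot: [3.141, -0.0, 1.289]
wrist_force: [-1.8, 0.7, 5.1]
width: 0.0003
finger_force: 2.1
```

```bash
python3 -c "
from h import *
report('d4.png')"
```

```text
needle 1.49 63.080288 133.65663
outer minima [(np.float64(0.97), np.float32(46.0)), (np.float64(1.49), np.float32(82.0)), (np.float64(0.59), np.float32(132.0))]
```

Request:
apply_moves --pt "0 0 0 0 0 0.005 0" --pt "0 0 0 -0.007 0.002 0.005 0" --pt "0 0 0 -0.0136 0.0039 0.005 0" --pt "0 0 0 -0.0136 0.0039 0.003 0" --pt "0 0 0 -0.0136 0.0039 0.0015 0"

```text
time: 25.1
tool_pos: [0.4889, -0.0216, 0.0588]
ee_rot: [-3.141, 0.0, 1.289]
wrist_force: [-1.4, 0.6, 3.9]
width: 0.0005
finger_force: 1.7
```

Request:
apply_moves --pt "0 0 0 0 0 -0.0005 0" --pt "0 0 0 0 0 -0.001 0" --pt "0 0 0 0 0 -0.0013 0" --pt "0 0 0 0 0 -0.0013 0" --pt "0 0 0 0.0014 -0.0004 -0.0012 0"

```text
time: 25.6
tool_pos: [0.4894, -0.0218, 0.0582]
ee_rot: [-3.138, 0.0, 1.289]
wrist_force: [-6.9, 1.2, 8.5]
width: 0.0004
finger_force: 4.2
```

Request:
apply_moves --pt "0 0 0 0.0014 -0.0004 0.0002 0" --pt "0 0 0 0.0028 -0.0008 0.0003 0" --pt "0 0 0 0.0042 -0.0012 0.0004 0" --pt "0 0 0 0.0056 -0.0016 0.0004 0" --pt "0 0 0 0.007 -0.002 0.0004 0"

```text
time: 26.1
tool_pos: [0.4973, -0.024, 0.0591]
ee_rot: [-3.14, 0.0, 1.289]
wrist_force: [-4.7, 1.5, 6.2]
width: 0.0004
finger_force: 3.4
```

Request:
apply_moves --pt "0 0 0 0.0014 -0.0004 0 0" --pt "0 0 0 0.0028 -0.0008 -0.0002 0" --pt "0 0 0 0.0042 -0.0012 -0.0004 0" --pt "0 0 0 0.0052 -0.0015 -0.0006 0" --pt "0 0 0 0.0052 -0.0015 -0.0006 0"

```text
time: 26.6
tool_pos: [0.5036, -0.0258, 0.0584]
ee_rot: [3.14, -0.0, 1.289]
wrist_force: [-2.5, -0.2, 4.5]
width: 0.0008
finger_force: 2.0
```

```bash
python3 -c "
from h import *
report('d5.png')"
```

```text
needle 1.49 61.738865 133.76709
outer minima [(np.float64(1.29), np.float32(46.0)), (np.float64(1.89), np.float32(132.0)), (np.float64(2.93), np.float32(132.0))]
net zero 0.65 [ 0.49446237 -0.02224236  0.053     ]
```

Request:
apply_moves --pt "0 0 0 0 0 0.005 0" --pt "0 0 0 -0.007 0.002 0.005 0" --pt "0 0 0 -0.0136 0.0039 0.005 0" --pt "0 0 0 -0.0136 0.0039 0.003 0" --pt "0 0 0 -0.0136 0.0039 0.0015 0"

```text
time: 27.2
tool_pos: [0.4889, -0.0216, 0.0589]
ee_rot: [-3.141, 0.0, 1.289]
wrist_force: [-2.4, -0.5, 2.6]
width: 0.0004
finger_force: 1.5
```

Request:
apply_moves --pt "0 0 0 0 0 -0.0005 0" --pt "0 0 0 0 0 -0.001 0" --pt "0 0 0 0 0 -0.0013 0" --pt "0 0 0 0 0 -0.0013 0" --pt "0 0 0 0.0014 -0.0004 -0.0012 0"

```text
time: 27.7
tool_pos: [0.4895, -0.0218, 0.0583]
ee_rot: [-3.138, 0.0, 1.289]
wrist_force: [-7.1, 1.8, 6.3]
width: 0.0003
finger_force: 4.1
```

Request:
apply_moves --pt "0 0 0 0.0014 -0.0004 0.0002 0" --pt "0 0 0 0.0028 -0.0008 0.0003 0" --pt "0 0 0 0.0042 -0.0012 0.0004 0" --pt "0 0 0 0.0056 -0.0016 0.0004 0" --pt "0 0 0 0.0056 -0.0016 0.0004 0"

```text
time: 28.2
tool_pos: [0.4961, -0.0237, 0.0591]
ee_rot: [-3.141, 0.0, 1.289]
wrist_force: [-3.9, 2.1, 6.3]
width: 0.0004
finger_force: 3.2
```

```bash
python3 -c "
from h import *
s,im=report('d6.png'); a,o=angles(im); g=o['outer']; k=g<95; print('dark span',a[k][[0,-1]], 'centre bar at inner-free radius'); 
cv2.imwrite('pics/d6z.png',im[100:300,200:400,::-1].repeat(2,0).repeat(2,1))"
```

```text
needle 1.49 63.116657 132.44987
outer minima [(np.float64(1.48), np.float32(45.0)), (np.float64(1.11), np.float32(130.0)), (np.float64(2.07), np.float32(131.0))]
dark span [1.39 1.57] centre bar at inner-free radius
```

View pics/d6z.png

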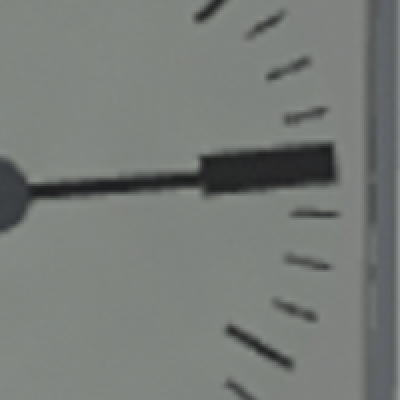

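The zero bar (268,168) lies centred on the needle line. I'll lift straight off and check from above.

Request:
apply_moves --pt "0 0 0 -0.0004 0.0001 0.002 0" --pt "0 0 0 -0.0004 0.0001 0.01 0" --pt "0 0 0 -0.0004 0.0001 0.04 0" --pt "0 0 0 -0.0004 0.0001 0.07 0" --pt "0 0 0 -0.0004 0.0001 0.07 0"

```text
time: 28.8
tool_pos: [0.4996, -0.0243, 0.1337]
ee_rot: [3.131, -0.001, 1.289]
wrist_force: [0.8, 0.6, 0.1]
width: 0.0003
finger_force: 0.0
```

```bash
python3 -c "
from h import *
s,im=report('d7.png'); a,o=angles(im); k=o['outer']<95; print('dark span',a[k][[0,-1]])
m=masks_of('wrist','cup')[0]; print(m['extent'],m['score'])
print('expect rim',[proj(s,T([.062+.0305*np.cos(t),.0305*np.sin(t),.1295]),True).round(0).tolist() for t in np.arange(4)*np.pi/2])
L=s['pixels'][:,:,::-1]; cv2.imwrite('pics/d7b.png',np.hstack([im[:,:,::-1],L[:,140:540]]))"
```

```text
needle 1.5 63.65539 128.077
outer minima [(np.float64(1.48), np.float32(43.0)), (np.float64(1.15), np.float32(125.0)), (np.float64(2.05), np.float32(126.0))]
dark span [1.38 1.57]
[428.0, 100.0, 530.6, 184.0] 0.78
expect rim [[533.0, 148.0], [502.0, 100.0], [463.0, 142.0], [497.0, 189.0]]
```

View pics/d7b.png

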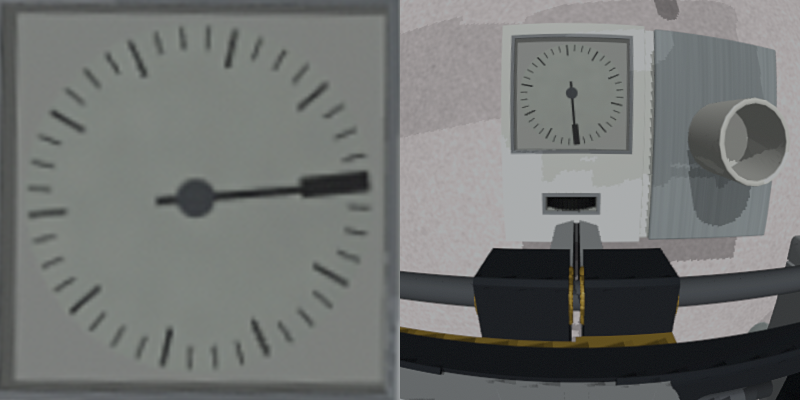

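The zero bar (335,184) lies under the needle, about 0.02 rad off. The cup stands upright mid-platform with its rim within a few px of where it should be, and the gripper is clear. I'll settle and hand in.

Request:
apply_moves --pt "0 0 0 0 0 0 0" --pt "0 0 0 0 0 0 0" --pt "0 0 0 0 0 0 0" --pt "0 0 0 0 0 0 0" --pt "0 0 0 0 0 0 0"

```text
time: 29.45
tool_pos: [0.4959, -0.0237, 0.1282]
ee_rot: [-3.141, 0.0, 1.289]
wrist_force: [0.1, -0.3, 0.4]
width: 0.0003
finger_force: 0.0
```

```bash
python3 -c "
from bench import *
print(close_job())"
```

```text
the job is handed in; nothing more can be done
None
```

The cup stands upright mid-platform and released, the dial's zero line is under the needle to within about 0.02 rad, and the job was handed in at about 29.5 s; the judge returned no verdict.

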